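# Zero the bench tester and plug in its red probe

### The arm

A 6-joint arm with a two-finger parallel gripper is mounted at the origin on a cart in front of the work surface, level with it; the furniture and walls round the work are solid. World frame = base frame: x ahead of the robot, y to its left, z up, the work surface at z = 0. Lengths are in m, angles in rad, forces in N, time in s.
With the tool pointing down it reaches from about 0.15 to 0.775 m from the base axis. Payload 6.1 kg.
Tool frame: the origin (TCP) lies on the centre line of the jaws, within the pads' length; the fingertips stand 14 mm ahead of it and the grasp point (between the pads) lies 5 mm behind it; z points along the fingers, y is the line along which they close (so a half turn about z gives the same grasp; the last joint's range is limited). The gripper opens to 85 mm and grips with 20 to 120 N. Pads are 22 mm wide; open, the fingers measure 114 mm over their backs; the gripper's body (76 mm by 85 mm) begins 54 mm behind the grasp point. The pads swing forward as they close: fully open they stand 13 mm farther back than shut.
Start: joints at [1.246, 0.126, -0.04, 1.405, 0, 1.571], TCP at [0.168, 0.498, 0.245] pointing down, gripper open.
Joint ranges: [-2.72, 2.72], [-0.95, 1.95], [-1.27, 1.35], [-1.78, 2.02], [-1.46, 1.47], [-3.14, 3.14]. Speed limits (rad/s): [2.39, 2.39, 3.01, 3.14, 3.14, 3.14].

### API

Orientations are given as [roll, pitch, yaw] about the fixed x, y, z axes, in that order (R = Rz(yaw) Ry(pitch) Rx(roll)).
In Python, from plant import telemetry, vision, arm gives the robot as it stands.
- The arm moves only by the tool move_arm, never from a script. Its argument "plan" is text: rows parted by semicolons, each of 7 numbers parted by spaces: the gripper command: -1 is shut, 1 is fully open, values between are in proportion, then the shift along the tool's x, y, z as a fraction of full scale, then the turn, a rotation vector about the tool's x, y, z as a fraction of full scale. In form: jaw x y z ax ay az; .... A call has exactly 8 rows; each row shifts and turns the commanded pose from where the row before left it, along the tool's axes as they then stand; what a row does not reach is not made up. Full scale, the value 1, is 0.02 m for a shift and 4 degrees for a turn. A row lasts 1/12 s, in which the tool goes at most 41.7 mm and 7.16 degrees, less where a joint would pass 70% of its speed; a pose out of reach is approached as far as the arm can. A call with a number of a shift or a turn outside -1 to 1 is refused whole. A call with a gripper value outside its range is refused whole. The fingers move at their own pace and stop on an object; "squeeze" is the grip in N (left out, the last holds). Time passes only in rows, so rows that do not move let the fingers close, or fill a call up. It gives the time, the measured TCP pose, the force, the opening and the grip force at its end, in the units of the state.
- telemetry.state(): the state, without advancing time (a new reading comes with each control period).
- vision.capture(name): name is "scene" or "top"; returns a dict with "img" (420x560x3 uint8, blue, green, red), "intrinsics" (3x3 intrinsics, pixels), "rvec" (rotation vector, rad) and "tvec" (3), from world to camera coordinates, as OpenCV has them. Camera axes: x right, y down, z forward; pixel columns grow to the right and rows downward; lengths in m; the calibration is good to about 2 mm. A picture is of the moment at which its call begins. There is no depth.
- arm.job_done(): hands the job in; it is judged then, once.
The state is a dict: "clock": time; "q": joint angles; "joint_vel": joint speeds; "effort": joint torques, N m; "eef_pos": TCP position; "tool_rot": TCP orientation; "contact_force": force on the tool from outside, world axes, zero at the start; "ft_torque": the same for the moment, N m; "finger_gap": finger opening in m; "gripper_force": force on a finger pad.
Only numpy, scipy, OpenCV 4.12 (cv2) and the standard library are available. Lean on these libraries where they do the work, as an engineer would, in place of code of your own. Each camera call takes 0.05 s, during which the arm holds its last target. There are 200 camera calls.

### The job

Get the sloping bench tester ready for use: turn its zero knob until the knob's white pointer line points at the white zero mark on the face, and plug the red probe from the rack fully home into the socket with the red ring, in whichever order you like. Leave the black probe standing in the rack, do not push the multimeter or the brass wool tin about, and let go of everything at the end.

Things in the scene. Friction and masses are not known exactly. Their poses are not given: they have to be found in the camera images.
- red_probe: loose test probe, 115 mm long, round, red handle, 50 g; starts upright in one hole of the rack. Origin at its pin's tip, z axis from the tip to the handle's end. Steel pin 7 mm in diameter, 30 mm long, tapering to 4 mm over the last 4 mm; flange 26 mm in diameter from 30 to 35 mm, which stops the pin when fully home; plain handle 17 mm in diameter from 35 to 115 mm.
- black_probe: the same probe with a black handle, standing in the other hole of the rack; it stays there. Same origin and axes.
- probe_rack: fixed wooden block, 60 x 140 x 50 mm (x, y, z) on a base plate 76 x 156 x 8 mm, origin at the centre of its underside. Two upright holes 12.5 mm in diameter, 36 mm deep, at y = +40 and -40 mm; either may hold the red probe. The flanges rest on its top: a standing probe has its tip 20 mm and its handle's end 135 mm above the bench.
- tester: fixed grey bench tester, 165 mm deep, 248 wide, 135 high; origin at the centre of its underside, x to its back, y to its left seen from its front. Its flat face (150 x 230 mm) rises at 35 degrees from the front edge: the normal leans 35 degrees from vertical to the front (-x). Middle of the face 88 mm above the bench. Knob at the left, display upper right, two sockets lower right.
- red_socket (a point): centre of the mouth of the socket with the red ring, flush with the face, 68 mm above the bench. z axis: the face's normal, out of the socket; x axis: up the slope; y axis: to the left along the face. Straight round hole 11.5 mm in diameter, 36 mm deep, along -z. The ring, 36 mm across and 3 mm proud, is only a marking.
- black_socket (a point): the same for the socket with the black ring, 55 mm to the right of the red one; it stays empty.
- knob_top (a point): middle of the top of the zero knob's bar, 37 mm out from the face. z: the knob's axis, out of the face; x: along the bar to its end with the white pointer line; y: across the bar. Turns with the knob. Bar 50 mm long, 14 wide, from 11 to 37 mm above the face, on a disc 50 mm in diameter, 11 mm high. The axis is 88 mm to the left of the red socket and 27 mm further up the slope.
- zero_knob (a joint): angle of the zero knob, rad: 0 when its white pointer line points straight up the slope at the long white zero mark; positive when turned clockwise from there, looking at the face. Starts on the clockwise side, 0.6 to 1.3. Stops only at -1.6 and 1.6, no detent; stays where it is left (friction about 0.05 N m).
- multimeter: loose red pocket multimeter lying flat, 152 x 80 x 48 mm, origin at the centre of its underside; a bystander.
- tin: loose round tin with brass wool, 61 mm in diameter, 26 mm high, origin at the centre of its underside; a bystander at the left, by the solder board.
There are look-alikes about, which are no part of the job. Of the things that look like the red_probe, the middle-sized one is meant.

How it is judged:
At the end, for the whole second after the job is handed in: The zero knob reads zero within 0.14 rad (8 degrees); the red probe's tip is at least 24 mm deep in the red-ringed socket, within 8 mm of its axis and along it within 0.25 rad, released and at rest; the black probe stands in its hole of the rack, within 20 mm of where it stood (value of joint zero_knob between -0.14 and 0.14 rad and z of red_probe in the frame of red_socket below -0.024 m and x of red_probe in the frame of red_socket between -0.008 and 0.008 m and y of red_probe in the frame of red_socket between -0.008 and 0.008 m and angle between the z axis of red_probe and the z axis of red_socket, either way round below 0.25 rad and linear speed of red_probe below 0.02 m/s and angle between black_probe's own z axis and vertical below 0.3 rad and distance of black_probe from where it was at the start of the episode below 0.02 m); the robot touches nothing.
It fails at once if the black probe is pulled out or pushed over (distance of black_probe from where it was at the start of the episode above 0.03 m).
It fails at once if the multimeter or the tin is pushed more than 40 mm (distance of any of multimeter, tin from where it was at the start of the episode above 0.04 m).
It also fails if it takes over 61 s, if anything falls off the work surface, if the arm or the gripper's body presses on something with over 40 N, if the wrist force passes 120 N, or if a joint passes its speed limit or range.

## Working session

There is one attempt and no reset: what is moved stays moved. The work goes in short steps, Python scripts to look and compute and a tool call to move; the robot and the scene stay as the last step left them, time stands still between calls to the robot, and variables do not carry over. Pictures are saved under pics/ and viewed, at most 10 in all, crops included, and the job is handed in when it is done.

Besides the shell and the picture viewer there is one more tool, called after "Emit:" by a JSON object that holds its "fn" and its "kwargs". move_arm: Moves the arm, as the interface text tells. Its arguments: {"type":"object","properties":{"plan":{"type":"string"},"squeeze":{"type":"number"}},"required":["plan"]}

```bash
mkdir -p pics; cat > h.py <<'E'
import numpy as np, cv2, pickle
from plant import telemetry, vision, arm
from scipy.spatial.transform import Rotation as R
def cap(n):
    c=vision.capture(n); c['R']=cv2.Rodrigues(np.array(c['rvec'],float))[0]; c['t']=np.array(c['tvec'],float).ravel(); c['K']=np.array(c['intrinsics']); return c
def ray(c,u,v):
    d=c['R'].T@np.linalg.inv(c['K'])@[u,v,1]; o=-c['R'].T@c['t']; return o,d/np.linalg.norm(d)
def onz(c,u,v,z):
    o,d=ray(c,u,v); return o+d*(z-o[2])/d[2]
def tri(a,b):
    (o1,d1),(o2,d2)=a,b
    s=np.linalg.lstsq(np.c_[d1,-d2],o2-o1,rcond=None)[0]
    p,q=o1+s[0]*d1,o2+s[1]*d2; return (p+q)/2,np.linalg.norm(p-q)
def proj(c,p):
    x=c['K']@(c['R']@np.array(p,float)+c['t']); return x[:2]/x[2]
E
python3 - <<'E'
from h import *
for n in('scene','top'):
    c=cap(n); pickle.dump(c,open(n+'0.pkl','wb')); cv2.imwrite(f'pics/{n}0.png',c['img'])
    print(n,-c['R'].T@c['t'],c['R'][2])
print(telemetry.state())
E
```

```text
scene [-0.47121153 -0.4634742   0.72502795] [ 0.77514552  0.39814679 -0.49053904]
top [0.35456415 0.0296121  1.19703198] [ 0.13649122  0.01579462 -0.99051536]
{'clock': 0.1, 'q': array([ 1.24602171e+00,  1.26326252e-01, -4.05121819e-02,  1.40541774e+00,
        9.66895193e-06,  1.57080042e+00]), 'joint_vel': array([ 0.00150242, -0.0035933 ,  0.00206857, -0.00021136,  0.00140063,
       -0.00106719]), 'effort': array([-7.12137899e-04, -4.36906600e+01,  3.53605270e+01,  1.37057318e-02,
       -3.78650498e-05,  1.50190652e-05]), 'eef_pos': array([0.16740812, 0.49721586, 0.24460052]), 'tool_rot': array([-3.14013281e+00, -9.66295986e-06,  2.81681392e+00]), 'contact_force': array([-0.61400107,  0.15072472, -0.68803084]), 'ft_torque': array([ 0.0011712 ,  0.0114692 , -0.00523573]), 'gripper_force': 0.0, 'finger_gap': 0.0852475529825683}
```

View pics/scene0.png

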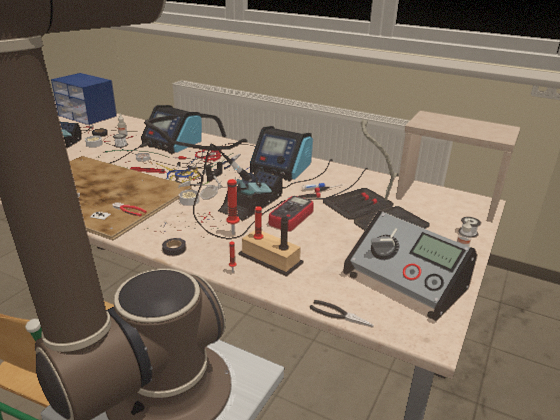

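View pics/top0.png

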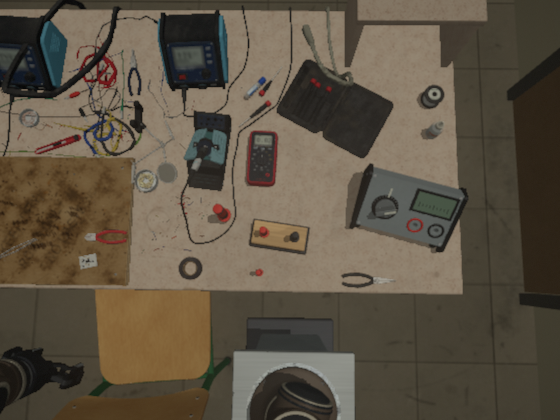

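The scene view shows three red probe-like things: a large one at (232,200), one in the rack at (258,222) and a small one at (232,254). In the top view they are at (220,213), (263,231) and (259,272). The rack one is the middle-sized one and it stands in a rack hole, so it is the one meant. The tester's red ring is at (411,271) in scene and (415,225) in top.

```bash
python3 - <<'E'
from h import *
C={n:pickle.load(open(n+'0.pkl','rb')) for n in('scene','top')}
def blobs(n,x0,y0,x1,y1):
    im=C[n]['img'][y0:y1,x0:x1]; h=cv2.cvtColor(im,cv2.COLOR_BGR2HSV)
    m=(((h[...,0]<8)|(h[...,0]>172))&(h[...,1]>130)&(h[...,2]>70)).astype(np.uint8)
    k,l,s,ce=cv2.connectedComponentsWithStats(m)
    for i in range(1,k):
        if s[i,4]>12:
            p=np.argwhere(l==i)[:,::-1].astype(np.float32)+[x0,y0]
            print(n,s[i]+[x0,y0,0,0,0],ce[i]+[x0,y0],cv2.minEnclosingCircle(p.astype(np.float32)), cv2.minAreaRect(cv2.convexHull(p.astype(np.float32))))
blobs('scene',215,170,310,275); blobs('scene',395,255,430,290)
blobs('top',205,195,290,285); blobs('top',400,210,430,240)
def crop(n,x0,y0,x1,y1,f): return cv2.resize(C[n]['img'][y0:y1,x0:x1],None,fx=f,fy=f,interpolation=cv2.INTER_CUBIC)
a=crop('scene',215,170,315,280,3); b=crop('scene',340,205,480,320,3)
c=crop('top',205,190,315,285,3); d=crop('top',345,160,470,255,3)
H=np.zeros((600,800,3),np.uint8)
for im,x,y in((a,0,0),(b,330,0),(c,0,335),(d,380,350)):
    hh,ww=im.shape[:2]; hh=min(hh,600-y); ww=min(ww,800-x); H[y:y+hh,x:x+ww]=im[:hh,:ww]
cv2.imwrite('pics/crop0.png',H)
E
```

```text
scene [228 179   8   6  43] [231.41860465 181.6744186 ] ((231.5, 182.0), 4.031229019165039) ((231.5, 181.5), (5.0, 7.0), 90.0)
scene [227 187  13  37 309] [232.27508091 204.80906149] ((232.0, 204.8333282470703), 18.276531219482422) ((233.0, 205.0), (36.0, 12.0), 90.0)
scene [288 204  22  27 241] [298.33195021 217.84647303] ((298.5, 217.0), 16.710874557495117) ((298.5309753417969, 217.03538513183594), (9.407209396362305, 32.92523193359375), 48.8140754699707)
scene [255 206   7   6  32] [257.875   208.15625] ((258.0, 208.0), 3.1623775959014893) ((258.0, 208.5), (5.0, 6.0), 90.0)
scene [269 211  12  18 137] [274.44525547 220.7810219 ] ((276.0, 219.5), 9.394247055053711) ((274.5, 219.5), (17.0, 11.0), 90.0)
scene [254 213   9  26 163] [257.74233129 225.82822086] ((258.0, 225.5), 12.855060577392578) ((258.0, 225.5), (25.0, 8.0), 90.0)
scene [230 241   4   4  13] [231.46153846 242.84615385] ((231.5, 242.8333282470703), 1.9003955125808716) ((231.5, 242.5), (3.0, 3.0), 90.0)
scene [229 246   7  21  89] [231.6741573 256.8988764] ((231.5, 256.0), 10.111974716186523) ((232.0, 256.0), (20.0, 6.0), 90.0)
scene [403 264  18  16  92] [411.34782609 271.45652174] ((411.5, 271.5), 8.860122680664062) ((411.5, 271.5), (15.0, 17.0), 90.0)
top [213 204  18  18 176] [221.5625     212.41477273] ((221.0, 212.5), 9.861641883850098) ((221.25001525878906, 212.25001525878906), (19.091880798339844, 12.727920532226562), 45.0)
top [260 227   9  11  73] [263.56164384 231.82191781] ((263.21429443359375, 231.7857208251953), 5.273243427276611) ((264.0, 232.0), (10.0, 8.0), 90.0)
top [256 269   7   7  38] [258.89473684 272.21052632] ((258.8333435058594, 272.1666564941406), 3.374856948852539) ((258.7500305175781, 272.2500305175781), (5.656853675842285, 6.363960266113281), 45.0)
top [407 218  16  14  69] [414.33333333 224.75362319] ((414.5, 224.5), 7.905794143676758) ((414.5, 224.5), (13.0, 15.0), 90.0)
```

View pics/crop0.png

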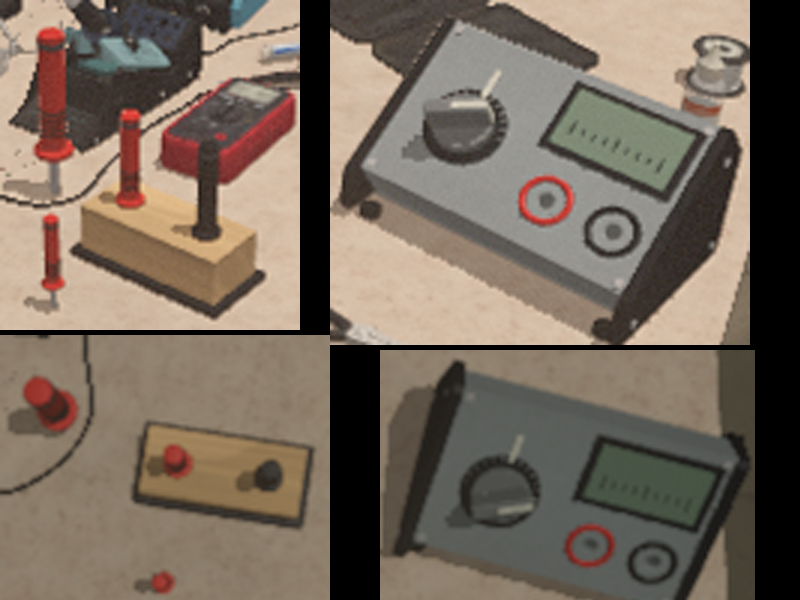

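The crop confirms the candidate: the probe in the rack (scene 258,222) is the middle-sized of the three. The knob pointer is turned clockwise of the zero mark, which is at about (394,232) in scene. Next: positions.

```bash
python3 - <<'E'
from h import *
s,t=[pickle.load(open(n+'0.pkl','rb')) for n in('scene','top')]
def T(n,a,b,z): 
    p,e=tri(ray(s,*a),ray(t,*b)); print(n,p.round(4),'err',round(e,4),'S',onz(s,*a,z).round(4),'T',onz(t,*b,z).round(4)); return p
T('red ring',(411.5,271.5),(414.5,224.7),.0705)
T('black ring',(434,282),(436,230.7),.0705)
T('probe end',(258.3,207.5),(262.3,230),.135)
T('probe flange',(258.3,236.5),(264.3,233.7),.052)
T('black end',(215/3+215-2.3,170+143/3),(205+270/3,190+132/3),.135)
for z,pts in((.131,((375,167.7),(461,189))),(.131,((493.7-115,166.5),(461,189)))):
    a,b=[onz(t,*p,z) for p in pts]; d=b-a; print('edge',np.linalg.norm(d),np.degrees(np.arctan2(d[0],-d[1])),a)
# knob disc, zero mark, pointer tip
T('knob disc top',(340+133/3,205+125/3),(345+120/3,160+141/3),.13)
T('zero mark mid',(340+162/3,205+82/3),(345+136/3,160+98/3),.12)
T('pointer far',(340+162/3,205+100/3),(345+150/3,160+155/3),.14)
# rack corners top view z=.008
q=[onz(t,*p,.008)[:2].round(4) for p in((205+146/3,190+88/3),(205+312/3,190+113/3),(205+302/3,190+190/3),(205+134/3,190+165/3))]; print('rack',q,np.mean(q,0))
E
```

```text
red ring [ 0.4813 -0.3073  0.069 ] err 0.0028 S [ 0.4802 -0.3088  0.0705] T [ 0.4806 -0.3055  0.0705]
black ring [ 0.4663 -0.3614  0.0697] err 0.0025 S [ 0.4663 -0.3625  0.0705] T [ 0.4658 -0.3599  0.0705]
probe end [0.457  0.0797 0.1377] err 0.0043 S [0.4624 0.0804 0.135 ] T [0.4562 0.0817 0.135 ]
probe flange [0.4553 0.0784 0.0549] err 0.0042 S [0.4604 0.079  0.052 ] T [0.4545 0.0804 0.052 ]
black end [0.4479 0.0013 0.1361] err 0.0024 S [0.4503 0.0012 0.135 ] T [0.4474 0.0023 0.135 ]
edge 0.2154351274356864 -13.809805141654708 [ 0.61458973 -0.19440228  0.131     ]
edge 0.20733153426601153 -15.255490115606623 [ 0.61771928 -0.20358431  0.131     ]
knob disc top [ 0.5238 -0.2284  0.086 ] err 0.002 S [ 0.456  -0.2453  0.13  ] T [ 0.5167 -0.2173  0.13  ]
zero mark mid [ 0.5567 -0.2376  0.111 ] err 0.0039 S [ 0.5433 -0.2424  0.12  ] T [ 0.5543 -0.2335  0.12  ]
pointer far [ 0.5083 -0.2476  0.1232] err 0.0094 S [ 0.4845 -0.2573  0.14  ] T [ 0.504  -0.2388  0.14  ]
rack [array([0.4973, 0.112 ]), array([ 0.4762, -0.0388]), array([ 0.4067, -0.03  ]), array([0.4272, 0.1214])] [0.45185 0.04115]
```

```bash
cat >> h.py <<'E'
YAW=np.radians(-14.5); TX=np.array([np.cos(YAW),np.sin(YAW),0]); TY=np.array([-np.sin(YAW),np.cos(YAW),0])
c35,s35=np.cos(np.radians(35)),np.sin(np.radians(35))
N=-s35*TX+c35*np.array([0,0,1]); UP=c35*TX+s35*np.array([0,0,1])
def Rz(z,x):
    z=z/np.linalg.norm(z); x=x-z*(x@z); x/=np.linalg.norm(x); return np.c_[x,np.cross(z,x),z]
def plan(p,Rt,jaw,rows=None,frm=None):
    if frm is None:
        s=telemetry.state(); frm=(np.array(s['eef_pos']),R.from_euler('xyz',s['tool_rot']).as_matrix())
    p0,R0=frm; rv=R.from_matrix(R0.T@Rt).as_rotvec(); 
    n=max(np.linalg.norm(p-p0)/.019,np.degrees(np.linalg.norm(rv))/3.9); n=rows or int(np.ceil(n/8)*8)
    n=max(n,8); Ri=R0
    out=[]
    for i in range(n):
        sh=Ri.T@(p-p0)/n/.02; tu=np.degrees(rv)/n/4
        out.append(' '.join(f'{v:.2f}'.replace('-0.00','0').replace('0.00','0') for v in [jaw,*sh,*tu])); Ri=Ri@R.from_rotvec(rv/n).as_matrix()
    for k in range(0,n,8): print('; '.join(out[k:k+8]))
    return (p,Rt)
E
python3 - <<'E'
from h import *
s,t=[pickle.load(open(n+'0.pkl','rb')) for n in('scene','top')]
print('big end',tri(ray(s,231.5,180),ray(t,217.5,207.5)),'small',onz(t,258.5,271,.08))
RS=np.array([.481,-.307,.068]); KF=RS+.088*TY+.027*UP
print('N',N,'knob face',KF,'top',KF+.037*N, [proj(c,KF+.011*N).round(1) for c in(s,t)])
for c,a,b in((s,(340+115/3,205+105/3),(340+165/3,205+98/3)),(t,(345+115/3,160+162/3),(345+153/3,160+155/3))):
    P=[]
    for u in(a,b):
        o,d=ray(c,*u); P.append(o+d*(((KF+.037*N)-o)@N)/(d@N)-KF)
    print('pointer up/left mm',[(1e3*np.array([p@UP,p@TY])).round(1) for p in P])
Rt=Rz(np.array([0,0,-1.]),np.array([np.cos(np.radians(82)),np.sin(np.radians(82)),0]))
f=plan(np.array([.457,.0805,.27]),Rt,.3)
E
```

```text
big end (array([0.50590702, 0.18706668, 0.16625731]), np.float64(0.0011750558080280428)) small [0.35766013 0.0921423  0.08      ]
N [-0.55530667  0.14361207  0.81915204] knob face [ 0.52444606 -0.22734069  0.08348656] top [ 0.50389972 -0.22202704  0.11379519] [array([382.5, 245.2]), array([384.9, 208.6])]
pointer up/left mm [array([-1.8,  3.7]), array([ 19.9, -28. ])]
pointer up/left mm [array([-3.9,  4.3]), array([ 10.9, -22.8])]
0.30 -0.64 -0.47 -0.04 0 0 0.62; 0.30 -0.66 -0.44 -0.04 0 0 0.62; 0.30 -0.68 -0.42 -0.04 0 0 0.62; 0.30 -0.69 -0.39 -0.04 0 0 0.62; 0.30 -0.71 -0.36 -0.04 0 0 0.62; 0.30 -0.72 -0.32 -0.04 0 0 0.62; 0.30 -0.74 -0.29 -0.04 0 0 0.62; 0.30 -0.75 -0.26 -0.04 0 0 0.62
0.30 -0.76 -0.23 -0.04 0 0 0.62; 0.30 -0.77 -0.20 -0.04 0 0 0.62; 0.30 -0.78 -0.16 -0.04 0 0 0.62; 0.30 -0.78 -0.13 -0.04 0 0 0.62; 0.30 -0.79 -0.09 -0.04 0 0 0.62; 0.30 -0.79 -0.06 -0.04 0 0 0.62; 0.30 -0.79 -0.03 -0.04 0 0 0.62; 0.30 -0.79 0.01 -0.04 0 0 0.62
0.30 -0.79 0.04 -0.04 0 0 0.62; 0.30 -0.79 0.08 -0.04 0 0 0.62; 0.30 -0.79 0.11 -0.04 0 0 0.62; 0.30 -0.78 0.15 -0.04 0 0 0.62; 0.30 -0.77 0.18 -0.04 0 0 0.62; 0.30 -0.76 0.21 -0.04 0 0 0.62; 0.30 -0.75 0.24 -0.04 0 0 0.62; 0.30 -0.74 0.28 -0.04 0 0 0.62
0.30 -0.73 0.31 -0.04 0 0 0.62; 0.30 -0.72 0.34 -0.04 0 0 0.62; 0.30 -0.70 0.37 -0.04 0 0 0.62; 0.30 -0.68 0.40 -0.04 0 0 0.62; 0.30 -0.67 0.43 -0.04 0 0 0.62; 0.30 -0.65 0.46 -0.04 0 0 0.62; 0.30 -0.63 0.49 -0.04 0 0 0.62; 0.30 -0.60 0.51 -0.04 0 0 0.62
```

Emit:
{"fn": "move_arm", "kwargs": {"plan": "0.3 -0.64 -0.47 -0.04 0 0 0.62; 0.3 -0.66 -0.44 -0.04 0 0 0.62; 0.3 -0.68 -0.42 -0.04 0 0 0.62; 0.3 -0.69 -0.39 -0.04 0 0 0.62; 0.3 -0.71 -0.36 -0.04 0 0 0.62; 0.3 -0.72 -0.32 -0.04 0 0 0.62; 0.3 -0.74 -0.29 -0.04 0 0 0.62; 0.3 -0.75 -0.26 -0.04 0 0 0.62", "squeeze": 40}}

```text
clock: 0.77
eef_pos: [0.2407, 0.3918, 0.2515]
tool_rot: [-3.141, 0.0, 2.467]
contact_force: [-0.7, -0.2, 0.1]
finger_gap: 0.0555
gripper_force: 0.0
```

Emit:
{"fn": "move_arm", "kwargs": {"plan": "0.3 -0.76 -0.23 -0.04 0 0 0.62; 0.3 -0.77 -0.2 -0.04 0 0 0.62; 0.3 -0.78 -0.16 -0.04 0 0 0.62; 0.3 -0.78 -0.13 -0.04 0 0 0.62; 0.3 -0.79 -0.09 -0.04 0 0 0.62; 0.3 -0.79 -0.06 -0.04 0 0 0.62; 0.3 -0.79 -0.03 -0.04 0 0 0.62; 0.3 -0.79 0.01 -0.04 0 0 0.62"}}

```text
clock: 1.43
eef_pos: [0.3128, 0.2875, 0.258]
tool_rot: [-3.141, 0.0, 2.12]
contact_force: [1.1, 0.2, -0.8]
finger_gap: 0.0552
gripper_force: 0.0
```

Emit:
{"fn": "move_arm", "kwargs": {"plan": "0.3 -0.79 0.04 -0.04 0 0 0.62; 0.3 -0.79 0.08 -0.04 0 0 0.62; 0.3 -0.79 0.11 -0.04 0 0 0.62; 0.3 -0.78 0.15 -0.04 0 0 0.62; 0.3 -0.77 0.18 -0.04 0 0 0.62; 0.3 -0.76 0.21 -0.04 0 0 0.62; 0.3 -0.75 0.24 -0.04 0 0 0.62; 0.3 -0.74 0.28 -0.04 0 0 0.62"}}

```text
clock: 2.1
eef_pos: [0.385, 0.1836, 0.2644]
tool_rot: [-3.141, 0.0, 1.774]
contact_force: [0.2, -0.1, 0.5]
finger_gap: 0.0554
gripper_force: 0.0
```

Emit:
{"fn": "move_arm", "kwargs": {"plan": "0.3 -0.73 0.31 -0.04 0 0 0.62; 0.3 -0.72 0.34 -0.04 0 0 0.62; 0.3 -0.7 0.37 -0.04 0 0 0.62; 0.3 -0.68 0.4 -0.04 0 0 0.62; 0.3 -0.67 0.43 -0.04 0 0 0.62; 0.3 -0.65 0.46 -0.04 0 0 0.62; 0.3 -0.63 0.49 -0.04 0 0 0.62; 0.3 -0.6 0.51 -0.04 0 0 0.62"}}

```text
clock: 2.77
eef_pos: [0.4573, 0.0794, 0.2708]
tool_rot: [-3.141, 0.0, 1.428]
contact_force: [0.7, -0.5, -0.3]
finger_gap: 0.0556
gripper_force: 0.0
```

Emit:
{"fn": "move_arm", "kwargs": {"plan": "0.3 0.05 0 1 0 0 0; 0.3 0 0 1 0 0 0; 0.3 0 0 1 0 0 0; 0.3 0 0 1 0 0 0; 0.3 0 0 1 0 0 0; 0.3 0 0 1 0 0 0; 0.3 0 0 1 0 0 0; 0.3 0 0 0.8 0 0 0"}}

```text
clock: 3.43
eef_pos: [0.4565, 0.081, 0.1133]
tool_rot: [-3.14, 0.001, 1.43]
contact_force: [-0.1, -0.2, 0.0]
finger_gap: 0.0554
gripper_force: 0.0
```

Emit:
{"fn": "move_arm", "kwargs": {"plan": "0.3 0 0 0.6 0 0 0; 0.3 0 0 0.1 0 0 0; -1 0 0 0 0 0 0; -1 0 0 0 0 0 0; -1 0 0 0 0 0 0; -1 0 0 0 0 0 0; -1 0 0 0 0 0 0; -1 0 0 0 0 0 0"}}

```text
clock: 4.1
eef_pos: [0.4581, 0.0819, 0.1017]
tool_rot: [3.14, -0.0, 1.432]
contact_force: [0.1, 0.2, 4.9]
finger_gap: 0.016
gripper_force: 39.2
```

Emit:
{"fn": "move_arm", "kwargs": {"plan": "-1 0 0 -0.3 0 0 0; -1 0 0 -0.8 0 0 0; -1 0 0 -1 0 0 0; -1 0 0 -1 0 0 0; -1 0 0 -1 0 0 0; -1 0 0 -1 0 0 0; -1 0 0 -1 0 0 0; -1 0 0 -0.5 0 0 0"}}

```text
clock: 4.77
eef_pos: [0.4581, 0.082, 0.2356]
tool_rot: [3.139, -0.001, 1.432]
contact_force: [0.1, -0.5, -0.2]
finger_gap: 0.0162
gripper_force: 39.2
```

```bash
python3 - <<'E'
from h import *
a,b=cap('scene'),cap('top')
st=telemetry.state(); print(st['eef_pos'],st['finger_gap'],st['q'])
u=[proj(c,st['eef_pos']).astype(int) for c in(a,b)]; print(u)
H=np.hstack([cv2.resize(c['img'][v[1]-60:v[1]+70,v[0]-65:v[0]+65],(390,390),interpolation=cv2.INTER_CUBIC) for c,v in zip((a,b),u)]); cv2.imwrite('pics/g1.png',H)
Rt=Rz(-N,R.from_euler('xyz',st['tool_rot']).as_matrix()[:,0])
RS=np.array([.481,-.307,.068])
plan(RS+N*.14,Rt,-1)
E
```

```text
[0.45842592 0.08207073 0.23468213] 0.016215820466547345 [ 1.77132001e-01  1.14110161e-02 -1.86226806e-01  1.36991307e+00
  3.06750791e-05  1.88697645e+00]
[array([256, 171]), array([260, 224])]
-1.00 -0.78 -0.01 0.11 -0.36 -0.04 0.01; -1.00 -0.78 -0.01 0.11 -0.36 -0.04 0.01; -1.00 -0.78 -0.01 0.11 -0.36 -0.04 0.01; -1.00 -0.78 -0.01 0.11 -0.36 -0.04 0.01; -1.00 -0.78 -0.02 0.11 -0.36 -0.04 0.01; -1.00 -0.78 -0.02 0.12 -0.36 -0.04 0.01; -1.00 -0.78 -0.02 0.12 -0.36 -0.04 0.01; -1.00 -0.78 -0.02 0.12 -0.36 -0.04 0.01
-1.00 -0.77 -0.03 0.12 -0.36 -0.04 0.01; -1.00 -0.77 -0.03 0.12 -0.36 -0.04 0.01; -1.00 -0.77 -0.03 0.12 -0.36 -0.04 0.01; -1.00 -0.77 -0.03 0.12 -0.36 -0.04 0.01; -1.00 -0.77 -0.04 0.13 -0.36 -0.04 0.01; -1.00 -0.77 -0.04 0.13 -0.36 -0.04 0.01; -1.00 -0.77 -0.04 0.13 -0.36 -0.04 0.01; -1.00 -0.77 -0.04 0.13 -0.36 -0.04 0.01
-1.00 -0.77 -0.05 0.13 -0.36 -0.04 0.01; -1.00 -0.77 -0.05 0.13 -0.36 -0.04 0.01; -1.00 -0.77 -0.05 0.13 -0.36 -0.04 0.01; -1.00 -0.77 -0.05 0.13 -0.36 -0.04 0.01; -1.00 -0.77 -0.06 0.13 -0.36 -0.04 0.01; -1.00 -0.77 -0.06 0.13 -0.36 -0.04 0.01; -1.00 -0.77 -0.06 0.13 -0.36 -0.04 0.01; -1.00 -0.77 -0.06 0.13 -0.36 -0.04 0.01
```

View pics/g1.png

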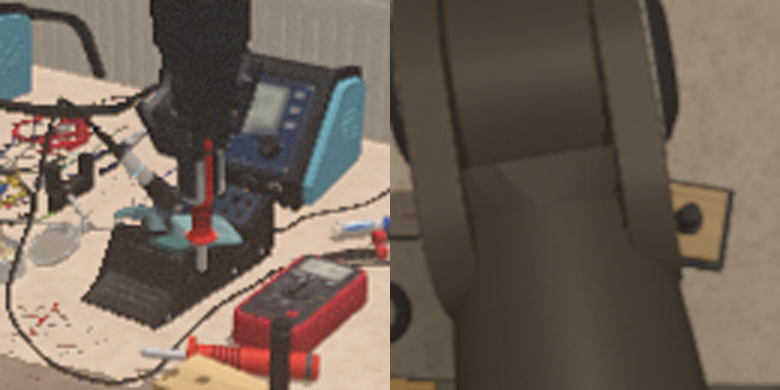

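The probe is held straight, with handle and pin below the pads at (205,200) in the left crop, and the black probe still stands. The large look-alike seems to be lying on the bench behind the rack. Carrying on, with extra lift.

Emit:
{"fn": "move_arm", "kwargs": {"plan": "-1 -0.3 0 -0.9 -0.36 -0.04 0; -1 -0.78 0 -0.6 -0.36 -0.04 0; -1 -0.78 0 -0.5 -0.36 -0.04 0; -1 -0.78 0 0 -0.36 -0.04 0; -1 -0.78 0 0.1 -0.36 -0.04 0; -1 -0.78 0 0.1 -0.36 -0.04 0; -1 -0.78 0 0.1 -0.36 -0.04 0; -1 -0.78 0 0.1 -0.36 -0.04 0"}}

```text
clock: 5.53
eef_pos: [0.4409, -0.0332, 0.2658]
tool_rot: [2.94, 0.023, 1.429]
contact_force: [-0.2, 0.2, -0.3]
finger_gap: 0.0158
gripper_force: 39.2
```

Emit:
{"fn": "move_arm", "kwargs": {"plan": "-1 -0.77 -0.03 0.12 -0.36 -0.04 0; -1 -0.77 -0.03 0.12 -0.36 -0.04 0; -1 -0.77 -0.03 0.12 -0.36 -0.04 0; -1 -0.77 -0.03 0.12 -0.36 -0.04 0; -1 -0.77 -0.04 0.13 -0.36 -0.04 0; -1 -0.77 -0.04 0.13 -0.36 -0.04 0; -1 -0.77 -0.04 0.13 -0.36 -0.04 0; -1 -0.77 -0.04 0.13 -0.36 -0.04 0"}}

```text
clock: 6.2
eef_pos: [0.4234, -0.1555, 0.2488]
tool_rot: [2.739, 0.044, 1.423]
contact_force: [1.0, -0.0, -0.4]
finger_gap: 0.0161
gripper_force: 39.2
```

Emit:
{"fn": "move_arm", "kwargs": {"plan": "-1 -0.77 -0.05 0.13 -0.36 -0.04 0; -1 -0.77 -0.05 0.13 -0.36 -0.04 0; -1 -0.77 -0.05 0.13 -0.36 -0.04 0; -1 -0.77 -0.05 0.13 -0.36 -0.04 0; -1 -0.77 -0.06 0.13 -0.36 -0.04 0; -1 -0.77 -0.06 0.13 -0.36 -0.04 0; -1 -0.77 -0.06 0.13 -0.36 -0.04 0; -1 -0.77 -0.06 0.13 -0.36 -0.04 0"}}

```text
clock: 6.87
eef_pos: [0.4065, -0.2784, 0.2327]
tool_rot: [2.537, 0.064, 1.411]
contact_force: [-0.6, -0.3, -0.2]
finger_gap: 0.0158
gripper_force: 39.2
```

```bash
python3 - <<'E'
from h import *
st=telemetry.state(); print(st['eef_pos'],st['q'])
T=R.from_euler('xyz',st['tool_rot']).as_matrix()
Rt=Rz(-N,T[:,0])
RS=np.array([.481,-.307,.068])
plan(RS+N*.105,Rt,-1)
E
```

```text
[ 0.40650825 -0.2784028   0.23266187] [-0.75998095 -0.35812068 -0.64359884  0.73977813  0.28167297  1.02965094]
-1.00 -0.04 -0.19 0.47 -0.01 0 0; -1.00 -0.04 -0.19 0.47 -0.01 0 0; -1.00 -0.04 -0.19 0.47 -0.01 0 0; -1.00 -0.04 -0.19 0.47 -0.01 0 0; -1.00 -0.04 -0.19 0.47 -0.01 0 0; -1.00 -0.04 -0.19 0.47 -0.01 0 0; -1.00 -0.04 -0.19 0.47 -0.01 0 0; -1.00 -0.04 -0.19 0.47 -0.01 0 0
```

Emit:
{"fn": "move_arm", "kwargs": {"plan": "-1 -0.04 -0.19 0.47 -0.01 0 0; -1 -0.04 -0.19 0.47 -0.01 0 0; -1 -0.04 -0.19 0.47 -0.01 0 0; -1 -0.04 -0.19 0.47 -0.01 0 0; -1 -0.04 -0.19 0.47 -0.01 0 0; -1 -0.04 -0.19 0.47 -0.01 0 0; -1 -0.04 -0.19 0.47 -0.01 0 0; -1 -0.04 -0.19 0.47 -0.01 0 0"}}

```text
clock: 7.53
eef_pos: [0.4226, -0.2918, 0.1537]
tool_rot: [2.533, 0.063, 1.412]
contact_force: [0.5, 0.0, -0.4]
finger_gap: 0.016
gripper_force: 39.3
```

```bash
python3 - <<'E'
from h import *
a,b=cap('scene'),cap('top'); pickle.dump((a,b),open('ins.pkl','wb'))
st=telemetry.state(); T=R.from_euler('xyz',st['tool_rot']).as_matrix(); p=st['eef_pos']; print(p)
RS=np.array([.481,-.307,.068])
for c in(a,b): print('tip',proj(c,p+.0817*T[:,2]),'flange',proj(c,p+.049*T[:,2]),'RS',proj(c,RS))
def cr(c,x0,y0): return cv2.resize(c['img'][y0:y0+80,x0:x0+80],(400,400),interpolation=cv2.INTER_CUBIC)
cv2.imwrite('pics/ins.png',np.hstack([cr(a,370,215),cr(b,375,180)]))
E
```

```text
[ 0.42199169 -0.29107316  0.15213344]
tip [408.1540983  268.28428502] flange [405.67185795 261.80505599] RS [410.6213253  271.97692707]
tip [415.15899351 229.30417793] flange [416.74747431 235.5521341 ] RS [414.77855046 224.65914892]
```

View pics/ins.png

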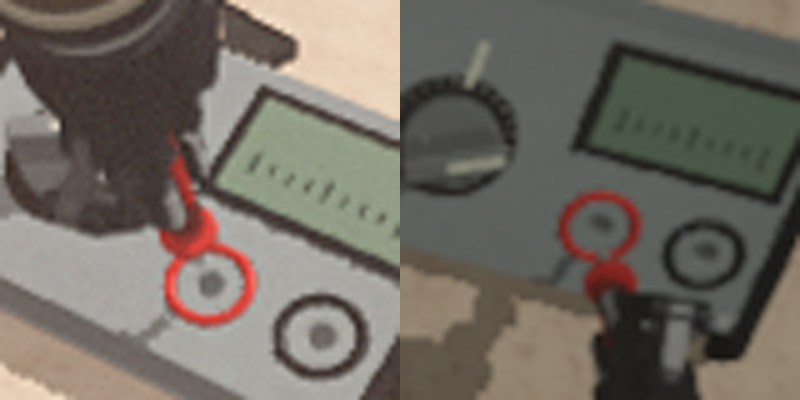

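The probe is aligned over the red ring. Flange is at scene (407.6,261.4) / top (417.2,235.2), hole at scene (412.2,271.8) / top (415.4,224.4). Offsets match the model to within half a pixel, so I insert.

```bash
python3 - <<'E'
from h import *
st=telemetry.state(); T=R.from_euler('xyz',st['tool_rot']).as_matrix(); p=st['eef_pos']
RS=np.array([.481,-.307,.068]); d=p-RS; print('up,left,out',d@UP,d@TY,d@N, T[:,2]@N)
f=plan(RS+N*.086,Rz(-N,T[:,0]),-1,8)
plan(RS+N*.062,Rz(-N,T[:,0]),-1,8,f)
E
```

```text
up,left,out -0.0018067645782526129 0.0006450353371673995 0.10397307453667128 -0.9999921183096618
-1.00 -0.01 0.01 0.11 0 -0.01 0; -1.00 -0.01 0.01 0.11 0 -0.01 0; -1.00 -0.01 0.01 0.11 0 -0.01 0; -1.00 -0.01 0.01 0.11 0 -0.01 0; -1.00 -0.01 0.01 0.11 0 -0.01 0; -1.00 -0.01 0.01 0.11 0 -0.01 0; -1.00 -0.01 0.01 0.11 0 -0.01 0; -1.00 -0.01 0.01 0.11 0 -0.01 0
-1.00 0 0 0.15 0 0 0; -1.00 0 0 0.15 0 0 0; -1.00 0 0 0.15 0 0 0; -1.00 0 0 0.15 0 0 0; -1.00 0 0 0.15 0 0 0; -1.00 0 0 0.15 0 0 0; -1.00 0 0 0.15 0 0 0; -1.00 0 0 0.15 0 0 0
```

Emit:
{"fn": "move_arm", "kwargs": {"plan": "-1 -0.01 0.01 0.11 0 -0.01 0; -1 -0.01 0.01 0.11 0 -0.01 0; -1 -0.01 0.01 0.11 0 -0.01 0; -1 -0.01 0.01 0.11 0 -0.01 0; -1 -0.01 0.01 0.11 0 -0.01 0; -1 -0.01 0.01 0.11 0 -0.01 0; -1 -0.01 0.01 0.11 0 -0.01 0; -1 -0.01 0.01 0.11 0 -0.01 0"}}

```text
clock: 8.3
eef_pos: [0.4345, -0.2963, 0.1412]
tool_rot: [2.532, 0.068, 1.409]
contact_force: [0.5, 0.1, -0.9]
finger_gap: 0.016
gripper_force: 39.2
```

Emit:
{"fn": "move_arm", "kwargs": {"plan": "-1 0 0 0.1 0 0 0; -1 0 0 0.1 0 0 0; -1 0 0 0.1 0 0 0; -1 0 0 0.1 0 0 0; -1 0 0 0.1 0 0 0; -1 0 0 0.1 0 0 0; -1 0 0 0.1 0 0 0; -1 0 0 0 0 0 0"}}

```text
clock: 8.97
eef_pos: [0.4421, -0.298, 0.1292]
tool_rot: [2.532, 0.067, 1.409]
contact_force: [-0.2, 0.9, -1.0]
finger_gap: 0.0159
gripper_force: 39.3
```

Emit:
{"fn": "move_arm", "kwargs": {"plan": "-1 0 0 0.1 0 0 0; -1 0 0 0.1 0 0 0; -1 0 0 0.1 0 0 0; -1 0 0 0.1 0 0 0; -1 0 0 0.1 0 0 0; -1 0 0 0.1 0 0 0; -1 0 0 0.1 0 0 0; -1 0 0 0 0 0 0"}}

```text
clock: 9.63
eef_pos: [0.4499, -0.3001, 0.1178]
tool_rot: [2.532, 0.067, 1.409]
contact_force: [-0.1, 1.7, -3.3]
finger_gap: 0.0162
gripper_force: 39.3
```

```bash
python3 - <<'E'
from h import *
st=telemetry.state(); T=R.from_euler('xyz',st['tool_rot']).as_matrix(); p=st['eef_pos']
RS=np.array([.481,-.307,.068]); d=p-RS; print('up,left,out',d@UP,d@TY,d@N, st['contact_force'],st['contact_force']@N)
E
```

```text
up,left,out 0.0025410725778896776 -0.0011026763366712446 0.05905477331055713 [-0.0994726   1.65528962 -3.29491896] -2.406082233155321
```

Emit:
{"fn": "move_arm", "kwargs": {"plan": "-1 0 -0.02 0.07 0 0 0; -1 0 -0.02 0.07 0 0 0; -1 0 -0.02 0.07 0 0 0; -1 0 0 0.06 0 0 0; -1 0 0 0.05 0 0 0; -1 0 0 0.04 0 0 0; -1 0 0 0.03 0 0 0; -1 0 0 0 0 0 0"}}

```text
clock: 10.3
eef_pos: [0.4534, -0.3014, 0.1113]
tool_rot: [2.532, 0.068, 1.409]
contact_force: [0.0, 2.2, -1.3]
finger_gap: 0.0164
gripper_force: 39.4
```

```bash
python3 - <<'E'
from h import *
st=telemetry.state(); T=R.from_euler('xyz',st['tool_rot']).as_matrix(); p=st['eef_pos']
RS=np.array([.481,-.307,.068]); d=p-RS; print('up,left,out',d@UP,d@TY,d@N, st['contact_force'],st['contact_force']@N)
E
```

```text
up,left,out 0.0017826835844096576 -0.0015205840725148613 0.0516358710360391 [ 0.01537136  2.19804774 -1.31834579] -0.7727952773270524
```

Emit:
{"fn": "move_arm", "kwargs": {"plan": "-1 0 0 0.04 0 0 0; -1 0 0 0.04 0 0 0; -1 0 0 0.04 0 0 0; -1 0 0 0.03 0 0 0; -1 0 0 0 0 0 0; -1 0 0 0 0 0 0; -1 0 0 0 0 0 0; -1 0 0 0 0 0 0"}}

```text
clock: 10.97
eef_pos: [0.4545, -0.302, 0.1107]
tool_rot: [2.53, 0.068, 1.408]
contact_force: [-20.8, 9.5, 19.6]
finger_gap: 0.016
gripper_force: 42.5
```

The flange is home: about 29 N along the normal. Release and back off.

Emit:
{"fn": "move_arm", "kwargs": {"plan": "-1 0 0 -0.1 0 0 0; -0.1 0 0 0 0 0 0; -0.1 0 0 0 0 0 0; -0.1 0 0 0 0 0 0; -0.1 0 0 -0.2 0 0 0; -0.1 0 0 -0.6 0 0 0; -0.1 0 0 -1 0 0 0; -0.1 0 0 -1 0 0 0"}}

```text
clock: 11.63
eef_pos: [0.4221, -0.2929, 0.1562]
tool_rot: [2.533, 0.067, 1.409]
contact_force: [0.2, 0.1, 0.6]
finger_gap: 0.0383
gripper_force: 0.0
```

Emit:
{"fn": "move_arm", "kwargs": {"plan": "-0.1 0 0 -1 0 0 0; -0.1 0 0 -1 0 0 0; -0.1 0 0 -0.5 0 0 0; -0.1 0 0 0 0 0 0; -0.1 0 0 0 0 0 0; -0.1 0 0 0 0 0 0; -0.1 0 0 0 0 0 0; -0.1 0 0 0 0 0 0"}}

```text
clock: 12.3
eef_pos: [0.3948, -0.2857, 0.1961]
tool_rot: [2.533, 0.067, 1.409]
contact_force: [-0.2, 0.3, -0.1]
finger_gap: 0.0385
gripper_force: 0.0
```

```bash
python3 - <<'E'
from h import *
a,b=cap('scene'),cap('top')
st=telemetry.state(); print(st['q'],st['eef_pos'])
RS=np.array([.481,-.307,.068]); KF=RS+.088*TY+.027*UP
H=np.zeros((420,800,3),np.uint8)
H[:, :400]=cv2.resize(b['img'][165:249,340:420+0],(400,420),interpolation=cv2.INTER_CUBIC)
H[:,400:]=cv2.resize(a['img'][170:310,200:460],(400,420),interpolation=cv2.INTER_CUBIC) if 0 else cv2.resize(a['img'][140:300,215:455],(400,420))
cv2.imwrite('pics/k.png',H)
# whitish pointer in the top view
g=cv2.cvtColor(b['img'],cv2.COLOR_BGR2HSV)[175:235,360:410]; m=((g[...,2]>135)&(g[...,1]<70)).astype(np.uint8)
k,l,s,ce=cv2.connectedComponentsWithStats(m)
for i in range(1,k):
    if s[i,4]>5:
        q=np.argwhere(l==i)[:,::-1]+[360,175]; P=[]
        for u in q:
            o,d=ray(b,*u); h=.037 if u[1]>198 else 0; x=o+d*((KF+h*N-o)@N)/(d@N)-KF; P.append([x@UP,x@TY])
        P=np.array(P)*1e3; w=np.linalg.svd(P-P.mean(0))[2][0]; print(ce[i]+[360,175],s[i,4],'mean up/left',P.mean(0),'dir deg',np.degrees(np.arctan2(-w[1],w[0])))
E
```

```text
[-0.79808309 -0.35460439 -0.72252385  0.66140809  0.30035795  0.99721484] [ 0.39488539 -0.28572684  0.19638236]
[366.07272727 232.61818182] 55 mean up/left [-66.62547648  28.88320201] dir deg 82.61751759254496
```

View pics/k.png

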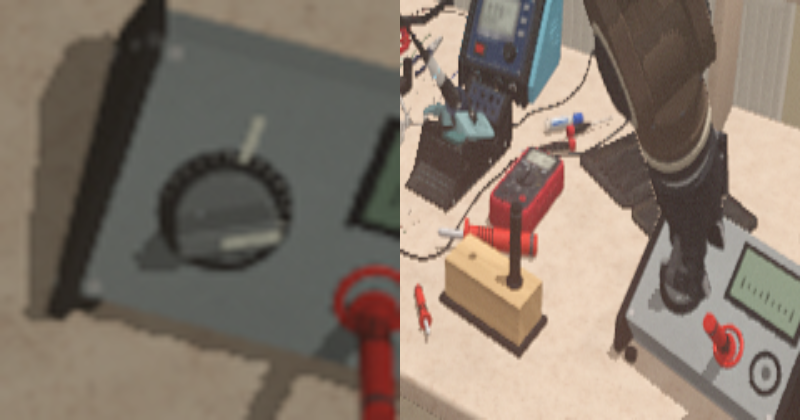

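The red probe is seated in the red socket, the black probe stands, and the multimeter is unmoved. In the top view the pointer line runs (384.4,213.4) to (397,212.2) and the zero mark (388.8,196.6) to (391.8,188.6).

```bash
python3 - <<'E'
from h import *
t=pickle.load(open('top0.pkl','rb'))
RS=np.array([.481,-.307,.068]); KF=RS+.088*TY+.027*UP
def f(u,h):
    o,d=ray(t,*u); x=o+d*((KF+h*N-o)@N)/(d@N)-KF; return 1e3*np.array([x@UP,x@TY])
a,b=f((384.4,213.4),.037),f((397,212.2),.037); c,d=f((388.8,196.6),0),f((391.8,188.6),0)
ang=lambda v:np.degrees(np.arctan2(-v[1],v[0]))
print(a,b,'pointer',ang(b-a),ang(b),'zero',c,d,ang(d-c),ang(d))
phi=np.radians(65.)
for g in (60,):
    x=np.cos(np.radians(g))*UP-np.sin(np.radians(g))*TY
    Rt=Rz(-N,x); st=telemetry.state(); p=st['eef_pos']; 
    q=plan(KF+N*.11,Rt,.1)
E
```

```text
[-1.6214774  2.3215366] [ 10.21534362 -25.58459163] pointer 67.01501119240757 68.2343015583142 zero [29.65667469 -0.80810306] [52.43964218 -0.89511349] 0.2188172250557984 0.9779098925324415
0.10 0.09 0.04 0.05 0 0 0.82; 0.10 0.09 0.03 0.05 0 0 0.82; 0.10 0.09 0.03 0.05 0 0 0.82; 0.10 0.09 0.02 0.05 0 0 0.82; 0.10 0.10 0.02 0.05 0 0 0.82; 0.10 0.10 0.01 0.05 0 0 0.82; 0.10 0.10 0.01 0.05 0 0 0.82; 0.10 0.10 0 0.05 0 0 0.82
0.10 0.10 -0.01 0.05 0 0 0.82; 0.10 0.10 -0.01 0.05 0 0 0.82; 0.10 0.10 -0.02 0.05 0 0 0.82; 0.10 0.09 -0.02 0.05 0 0 0.82; 0.10 0.09 -0.03 0.05 0 0 0.82; 0.10 0.09 -0.03 0.05 0 0 0.82; 0.10 0.09 -0.04 0.05 0 0 0.82; 0.10 0.09 -0.04 0.05 0 0 0.82
0.10 0.08 -0.05 0.05 0 0 0.82; 0.10 0.08 -0.05 0.05 0 0 0.82; 0.10 0.08 -0.06 0.05 0 0 0.82; 0.10 0.07 -0.06 0.05 0 0 0.82; 0.10 0.07 -0.07 0.05 0 0 0.82; 0.10 0.07 -0.07 0.05 0 0 0.82; 0.10 0.06 -0.07 0.05 0 0 0.82; 0.10 0.06 -0.08 0.05 0 0 0.82
0.10 0.05 -0.08 0.05 0 0 0.82; 0.10 0.05 -0.08 0.05 0 0 0.82; 0.10 0.05 -0.09 0.05 0 0 0.82; 0.10 0.04 -0.09 0.05 0 0 0.82; 0.10 0.04 -0.09 0.05 0 0 0.82; 0.10 0.03 -0.09 0.05 0 0 0.82; 0.10 0.02 -0.09 0.05 0 0 0.82; 0.10 0.02 -0.09 0.05 0 0 0.82
0.10 0.01 -0.10 0.05 0 0 0.82; 0.10 0.01 -0.10 0.05 0 0 0.82; 0.10 0 -0.10 0.05 0 0 0.82; 0.10 0 -0.10 0.05 0 0 0.82; 0.10 -0.01 -0.10 0.05 0 0 0.82; 0.10 -0.01 -0.10 0.05 0 0 0.82; 0.10 -0.02 -0.09 0.05 0 0 0.82; 0.10 -0.02 -0.09 0.05 0 0 0.82
0.10 -0.03 -0.09 0.05 0 0 0.82; 0.10 -0.03 -0.09 0.05 0 0 0.82; 0.10 -0.04 -0.09 0.05 0 0 0.82; 0.10 -0.04 -0.09 0.05 0 0 0.82; 0.10 -0.05 -0.08 0.05 0 0 0.82; 0.10 -0.05 -0.08 0.05 0 0 0.82; 0.10 -0.06 -0.08 0.05 0 0 0.82; 0.10 -0.06 -0.07 0.05 0 0 0.82
```

```bash
python3 - <<'E'
from h import *
RS=np.array([.481,-.307,.068]); KF=RS+.088*TY+.027*UP
g=np.radians(66); x=-(np.cos(g)*UP-np.sin(g)*TY); Rt=Rz(-N,x)
f=plan(KF+N*.12,Rt,-.1); f=plan(KF+N*.030,Rt,-.1,8,f)
E
```

```text
-0.10 0.53 0.22 0.22 0 0 -0.55; -0.10 0.53 0.24 0.22 0 0 -0.55; -0.10 0.52 0.26 0.22 0 0 -0.55; -0.10 0.51 0.28 0.22 0 0 -0.55; -0.10 0.49 0.30 0.22 0 0 -0.55; -0.10 0.48 0.32 0.22 0 0 -0.55; -0.10 0.47 0.34 0.23 0 0 -0.55; -0.10 0.46 0.36 0.23 0 0 -0.55
-0.10 0 0 0.56 0 0 0; -0.10 0 0 0.56 0 0 0; -0.10 0 0 0.56 0 0 0; -0.10 0 0 0.56 0 0 0; -0.10 0 0 0.56 0 0 0; -0.10 0 0 0.56 0 0 0; -0.10 0 0 0.56 0 0 0; -0.10 0 0 0.56 0 0 0
```

Emit:
{"fn": "move_arm", "kwargs": {"plan": "-0.1 0.53 0.22 0.22 0 0 -0.55; -0.1 0.53 0.24 0.22 0 0 -0.55; -0.1 0.52 0.26 0.22 0 0 -0.55; -0.1 0.51 0.28 0.22 0 0 -0.55; -0.1 0.49 0.3 0.22 0 0 -0.55; -0.1 0.48 0.32 0.22 0 0 -0.55; -0.1 0.47 0.34 0.23 0 0 -0.55; -0.1 0.46 0.36 0.23 0 0 -0.55"}}

```text
clock: 13.07
eef_pos: [0.4577, -0.2096, 0.1821]
tool_rot: [2.572, 0.24, 1.669]
contact_force: [0.8, 0.5, 0.6]
finger_gap: 0.0382
gripper_force: 0.0
```

Emit:
{"fn": "move_arm", "kwargs": {"plan": "-0.1 0 0 0 0 0 0; -0.1 0 0 0.5 0 0 0; -0.1 0 0 0.5 0 0 0; -0.1 0 0 0.5 0 0 0; -0.1 0 0 0.5 0 0 0; -0.1 0 0 0 0 0 0; -0.1 0 0 0 0 0 0; -0.1 0 0 0 0 0 0"}}

```text
clock: 13.73
eef_pos: [0.4794, -0.2163, 0.1501]
tool_rot: [2.572, 0.239, 1.666]
contact_force: [-0.6, -0.3, -1.2]
finger_gap: 0.0386
gripper_force: 0.0
```

```bash
python3 - <<'E'
from h import *
a,b=cap('scene'),cap('top')
RS=np.array([.481,-.307,.068]); KF=RS+.088*TY+.027*UP
st=telemetry.state(); d=st['eef_pos']-KF; print('up,left,out',d@UP,d@TY,d@N,st['contact_force'],st['q'])
H=np.hstack([cv2.resize(a['img'][190:290,345:445],(400,400),interpolation=cv2.INTER_CUBIC),cv2.resize(b['img'][165:255,345:435],(400,400),interpolation=cv2.INTER_CUBIC)])
cv2.imwrite('pics/k2.png',H)
g=np.radians(66); x=-(np.cos(g)*UP-np.sin(g)*TY); Rt=Rz(-N,x)
plan(KF+N*.030,Rt,-.1,8)
E
```

```text
up,left,out 0.0006962345255143472 -0.0005543435492631032 0.08150839646861323 [ 0.57043066 -0.93852037 -0.96557539] [-0.49623707 -0.28531345 -0.79430507  0.46111933  0.13584545  0.95054351]
-0.10 0.01 0 0.32 0 0.01 0; -0.10 0.01 0 0.32 0 0.01 0; -0.10 0.01 0 0.32 0 0.01 0; -0.10 0.01 0 0.32 0 0.01 0; -0.10 0.01 0 0.32 0 0.01 0; -0.10 0.01 0 0.32 0 0.01 0; -0.10 0.01 0 0.32 0 0.01 0; -0.10 0.01 0 0.32 0 0.01 0
```

View pics/k2.png

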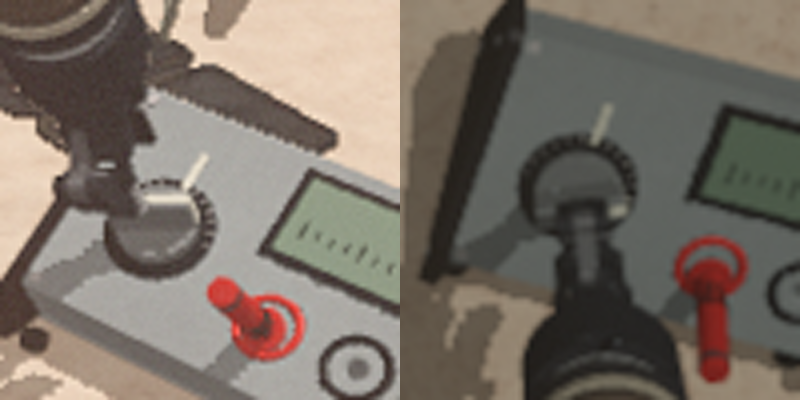

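The gripper is centred over the knob at scene crop (150,200), and the probe stays seated. Descend to about 30 mm and grip the bar.

Emit:
{"fn": "move_arm", "kwargs": {"plan": "-0.1 0.01 0 0.32 0 0 0; -0.1 0.01 0 0.32 0 0 0; -0.1 0.01 0 0.32 0 0 0; -0.1 0.01 0 0.32 0 0 0; -0.1 0.01 0 0.32 0 0 0; -0.1 0 0 0.32 0 0 0; -0.1 0 0 0.3 0 0 0; -0.1 0 0 0.3 0 0 0"}}

```text
clock: 14.5
eef_pos: [0.5078, -0.2225, 0.1077]
tool_rot: [2.572, 0.239, 1.667]
contact_force: [-0.4, -1.3, -0.1]
finger_gap: 0.0386
gripper_force: 0.0
```

Emit:
{"fn": "move_arm", "kwargs": {"plan": "-1 0 0 0 0 0 0; -1 0 0 0 0 0 0; -1 0 0 0 0 0 0; -1 0 0 0 0 0 0; -1 0 0 0 0 0 0; -1 0 0 0 0 0 0; -1 0 0 0 0 0 0; -1 0 0 0 0 0 0"}}

```text
clock: 15.17
eef_pos: [0.5085, -0.2222, 0.109]
tool_rot: [2.57, 0.239, 1.668]
contact_force: [10.9, -0.9, -7.6]
finger_gap: 0.0134
gripper_force: 42.3
```

```bash
python3 - <<'E'
from h import *
RS=np.array([.481,-.307,.068]); KF=RS+.088*TY+.027*UP
st=telemetry.state(); d=st['eef_pos']-KF; T=R.from_euler('xyz',st['tool_rot']).as_matrix()
print('up,left,out',d@UP,d@TY,d@N,st['contact_force'],st['ft_torque'],st['finger_gap'],st['q'])
print('pointer',np.degrees(np.arctan2(T[:,0]@TY,-T[:,0]@UP)))
E
```

```text
up,left,out 0.0009435782641781889 0.0010099258605171853 0.030442220638058848 [10.93076723 -0.85460047 -7.59805585] [ 0.25657343 -0.23039369  0.23184867] 0.013435086689803517 [-0.47589016 -0.18686088 -0.82437882  0.32996355  0.12638199  0.96666131]
pointer 65.87036965523612
```

Emit:
{"fn": "move_arm", "kwargs": {"plan": "-1 0 0 0 0 0 -0.7; -1 0 0 0 0 0 -0.7; -1 0 0 0 0 0 -0.7; -1 0 0 0 0 0 -0.7; -1 0 0 0 0 0 -0.7; -1 0 0 0 0 0 -0.7; -1 0 0 0 0 0 -0.7; -1 0 0 0 0 0 -0.7"}}

```text
clock: 15.83
eef_pos: [0.5085, -0.2223, 0.1089]
tool_rot: [2.692, 0.434, 2.031]
contact_force: [10.7, -0.4, -7.4]
finger_gap: 0.0129
gripper_force: 42.4
```

Emit:
{"fn": "move_arm", "kwargs": {"plan": "-1 0 0 0 0 0 -0.7; -1 0 0 0 0 0 -0.7; -1 0 0 0 0 0 -0.7; -1 0 0 0 0 0 -0.7; -1 0 0 0 0 0 -0.7; -1 0 0 0 0 0 -0.7; -1 0 0 0 0 0 -0.5; -1 0 0 0 0 0 0"}}

```text
clock: 16.5
eef_pos: [0.5084, -0.2224, 0.1089]
tool_rot: [2.858, 0.553, 2.378]
contact_force: [9.6, -2.1, -7.2]
finger_gap: 0.0129
gripper_force: 42.4
```

```bash
python3 - <<'E'
from h import *
RS=np.array([.481,-.307,.068]); KF=RS+.088*TY+.027*UP
st=telemetry.state(); d=st['eef_pos']-KF; T=R.from_euler('xyz',st['tool_rot']).as_matrix()
print('up,left,out',d@UP,d@TY,d@N,st['contact_force'],st['ft_torque']@N,st['finger_gap'],st['q'])
print('pointer',np.degrees(np.arctan2(T[:,0]@TY,-T[:,0]@UP)),'rot',R.from_matrix(T.T@Rz(-N,-UP)).as_rotvec(True)/4)
E
```

```text
up,left,out 0.0008382422101846522 0.000717575134240879 0.030442328616022165 [ 9.60836942 -2.11401067 -7.20944176] 0.03602543258389093 0.012913077537988968 [-0.47610212 -0.18686475 -0.82443446  0.32999111  0.12571302  0.2459611 ]
pointer 24.587568913303997 rot [-0.01975882  0.059389   -6.14689679]
```

Emit:
{"fn": "move_arm", "kwargs": {"plan": "-1 0 0 0 0 0 -0.9; -1 0 0 0 0 0 -0.9; -1 0 0 0 0 0 -0.9; -1 0 0 0 0 0 -0.9; -1 0 0 0 0 0 -0.9; -1 0 0 0 0 0 -0.9; -1 0 0 0 0 0 -0.75; -1 0 0 0 0 0 0"}}

```text
clock: 17.17
eef_pos: [0.5084, -0.2226, 0.1089]
tool_rot: [-3.138, 0.615, 2.89]
contact_force: [9.4, -2.3, -7.4]
finger_gap: 0.0132
gripper_force: 42.3
```

```bash
python3 - <<'E'
from h import *
st=telemetry.state(); T=R.from_euler('xyz',st['tool_rot']).as_matrix()
print(st['contact_force'],'pointer',np.degrees(np.arctan2(T[:,0]@TY,-T[:,0]@UP)))
E
```

```text
[ 9.3661425  -2.25904293 -7.3968698 ] pointer -0.05377851586410966
```

Emit:
{"fn": "move_arm", "kwargs": {"plan": "-0.1 0 0 0 0 0 0; -0.1 0 0 0 0 0 0; -0.1 0 0 0 0 0 0; -0.1 0 0 0 0 0 0; -0.1 0 0 -0.5 0 0 0; -0.1 0 0 -0.8 0 0 0; -0.1 0 0 -1 0 0 0; -0.1 0 0 -1 0 0 0"}}

```text
clock: 17.83
eef_pos: [0.47, -0.2125, 0.1626]
tool_rot: [-3.14, 0.612, 2.886]
contact_force: [0.7, 0.0, 0.1]
finger_gap: 0.0383
gripper_force: 0.0
```

Emit:
{"fn": "move_arm", "kwargs": {"plan": "-0.1 0 0 -1 0 0 0; -0.1 0 0 -1 0 0 0; -0.1 0 0 -1 0 0 0; -0.1 0 0 -1 0 0 0; -0.1 0 0 -1 0 0 0; -0.1 0 0 0 0 0 0; -0.1 0 0 0 0 0 0; -0.1 0 0 0 0 0 0"}}

```text
clock: 18.5
eef_pos: [0.4152, -0.1981, 0.2435]
tool_rot: [-3.14, 0.613, 2.886]
contact_force: [0.0, -0.7, -0.6]
finger_gap: 0.0384
gripper_force: 0.0
```

```bash
python3 - <<'E'
from h import *
a,b=cap('scene'),cap('top'); pickle.dump((a,b),open('end.pkl','wb'))
st=telemetry.state(); print(st['eef_pos'],st['contact_force'],st['q'])
H=np.zeros((600,800,3),np.uint8)
H[:400,:400]=cv2.resize(b['img'][165:245,350:430],(400,400),interpolation=cv2.INTER_CUBIC)
H[:400,400:]=cv2.resize(a['img'][200:300,350:450],(400,400),interpolation=cv2.INTER_CUBIC)
H[400:,:400]=cv2.resize(a['img'][180:280,200:400],(400,200)); H[400:,400:]=cv2.resize(b['img'][200:300,180:380],(400,200))
cv2.imwrite('pics/end.png',H)
E
```

```text
[ 0.41503047 -0.19790309  0.24265043] [ 0.51728573  0.48838375 -0.91484191] [-0.5446175  -0.46398947 -0.68778932  0.75542215  0.1632534  -0.23887641]
```

View pics/end.png

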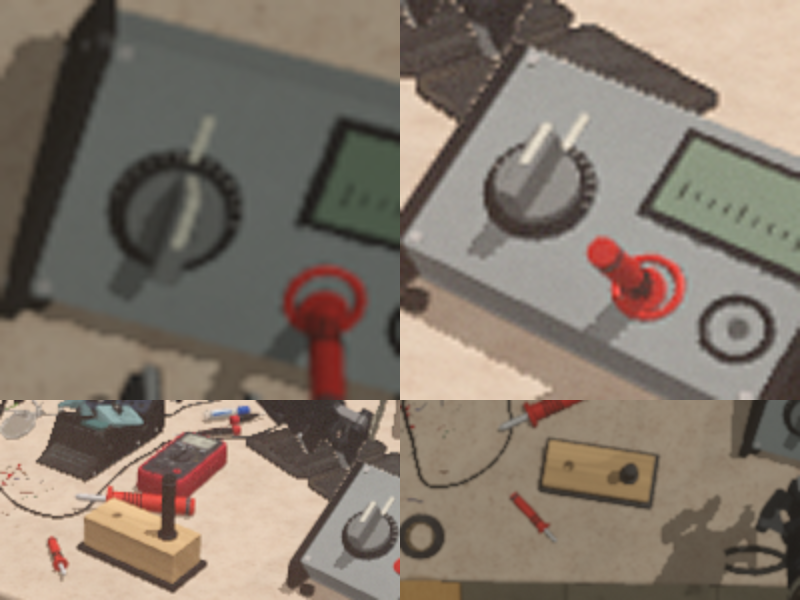

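```bash
python3 - <<'E'
from h import *
a,b=pickle.load(open('end.pkl','rb'))
RS=np.array([.481,-.307,.068]); KF=RS+.088*TY+.027*UP
def f(t,u,h):
    o,d=ray(t,*u); x=o+d*((KF+h*N-o)@N)/(d@N)-KF; return 1e3*np.array([x@UP,x@TY])
ang=lambda v:np.degrees(np.arctan2(-v[1],v[0]))
for c,x0,y0,k,win in((b,350,165,5,[(365,198,395,218),(385,185,395,198)]),(a,350,200,4,[(378,228,389,243),(388,225,399,240)])):
    for (p,q,r,s),h in zip(win,(.037,0)):
        g=c['img'][q:s,p:r].astype(int); v=g.min(2); m=(v>np.percentile(v,50)+.55*(v.max()-np.percentile(v,50))).astype(np.uint8)
        n,l,st,_=cv2.connectedComponentsWithStats(m,connectivity=8); i=1+np.argmax(st[1:,4]); pts=np.argwhere(l==i)[:,::-1]+[p,q]
        P=np.array([f(c,u,h) for u in pts]); w=np.linalg.svd(P-P.mean(0))[2][0]; w*=np.sign(w[0])
        print(len(pts),pts.mean(0),'mean',P.mean(0).round(1),'dir',ang(w).round(1),'len',np.ptp(P@w).round(1))
E
```

```text
30 [387.1        207.73333333] mean [15.  1.] dir -3.4 len 35.9
13 [390.38461538 191.76923077] mean [43.3 -0.3] dir 4.8 len 17.7
19 [383.68421053 235.26315789] mean [14.3 -1.1] dir 0.1 len 26.5
14 [393.28571429 232.42857143] mean [45.  -0.5] dir 1.8 len 21.7
```

The pointer line lies along the zero mark to within a few degrees, the probe is seated, the black probe stands, and the gripper is clear.

```bash
python3 -c "
from plant import arm
print(arm.job_done())"
```

```text
the job is handed in; nothing more can be done
None
```

The job is handed in at about 18.5 s, with no verdict shown: the knob is at zero to within about 3° and the red probe is home in the red socket; the black probe, multimeter and tin were not disturbed, everything is released, and two look-alike probes toppled but are still on the bench.

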